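Clamp a guitar heel stack with four clicks

ROBOT

A 6-joint arm with a two-finger parallel gripper is mounted at the origin on the work surface. World frame = base frame: x ahead of the robot, y to its left, z up, the work surface at z = 0. Lengths are in m, angles in rad, forces in N, time in s.
With the tool pointing down it reaches from about 0.425 to 0.95 m from the base axis. Payload 3.5 kg.
Tool frame: the origin (TCP) lies midway between the tips of the shut fingers; the grasp point (between the pads) lies 19 mm behind it; y points along the fingers, z is the direction in which the jaws open and shut, and the axes are right-handed (so a half turn about y gives the same grasp; the last joint's range is limited). The gripper opens to 85 mm and grips with 20 to 120 N. Pads are 22 mm wide; open, the fingers measure 114 mm over their backs; the gripper's body (76 mm by 85 mm) begins 54 mm behind the grasp point. The pads swing forward as they close: fully open they stand 13 mm farther back than shut.
Start: joints at [-1.428, 0.286, 1.577, -0, 1.279, -0.15], TCP at [0.195, -0.646, 0.231] pointing down, gripper open.
Joint ranges: [-2.77, 2.77], [-0.9, 2.22], [0.21, 2.48], [-1.53, 4.67], [0.24, 2.81], [-2.84, 2.84]. Speed limits (rad/s): [2.79, 2.79, 3.14, 3.14, 3.14, 3.14].

INTERFACE

Orientations are given as a unit quaternion [w, x, y, z].
In Python, from bench import robot gives the robot as it stands.
- The arm moves only by the shell command python3 -m handwheel 'ROWS' [FORCE]. ROWS is a JSON object of lists of equal length, an entry for each row: "turn": the turn, a rotation vector about the tool's x, y, z scaled (see below), a list of three; "slide": the shift along the tool's x, y, z scaled (see below), a list of three; "fingers": the opening, from 0 (shut) to 1 (fully open). A call has 1 to 10 rows; each row is the pose to reach, as a shift and turn from the pose commanded when the call began, along the tool's axes at that moment; what a row does not reach only later rows make up. The controller multiplies each number of a shift by 0.2 m and each number of a turn by 45 degrees. A row lasts 1/8 s, in which the tool goes at most 62.5 mm and 10.7 degrees, less where a joint would pass 70% of its speed; a pose out of reach is approached as far as the arm can. A call with a number of a shift or a turn outside -1 to 1 is refused whole. A call with a gripper value outside its range is refused whole. The fingers move at their own pace and stop on an object; FORCE is the grip in N (left out, the last holds). Time passes only in rows, so rows that repeat a pose let the fingers close. It gives the time, the measured TCP pose, the force and the opening at its end, in the units of the state.
- robot.observe(): the state, without advancing time (a new reading comes with each control period).
- robot.get_image(name): name is "side" or "top" or "wrist"; returns a dict with "img" (400x640x3 uint8, red, green, blue), "depth" (400x640 float32, m along the optical axis (not along the pixel's ray), 0 where there is no reading), "fx", "fy", "cx", "cy" (pixels), "cam_to_world" (4x4, takes a point from camera to world coordinates). Camera axes: x right, y up, looking along -z (the intrinsics and any distortion apply to the point x, -y, -z); pixel columns grow to the right and rows downward; lengths in m; the calibration is good to about 2 mm. The wrist camera is an equidistant fisheye: a pixel r from the principal point sees the ray r / f radians off the axis. A picture is of the moment at which its call begins.
- robot.sign_off(): hands the job in, once; it reports no verdict.
The state is a dict: "t": time; "joints": joint angles; "qvel": joint speeds; "joint_efforts": joint torques, N m; "ee_pos": TCP position; "eef_rot": TCP orientation; "force": force on the tool from outside, world axes, zero at the start; "moment": the same for the moment, N m; "opening": opening from 0.0 (shut) to 1.0 (fully open).
Only numpy, scipy, OpenCV 4.12 (cv2) and the standard library are available. Lean on these libraries where they do the work, as an engineer would, in place of code of your own. Each camera call takes 0.05 s, during which the arm holds its last target. There are 200 camera calls.

TASK

Stand the thick and the thin loose wooden block in the tray of the gluing press, upright and side by side with the block already there, broad faces against broad faces (either order), and let them go. Then swing the press lever clockwise exactly four clicks, so that the jaw squeezes the stack, and finish while still holding the lever there: it springs back if let go. Never let it click a fifth time, and leave everything else on the bench where it is.

Things in the scene. Friction and masses are not known exactly. Their poses are not given: they have to be found in the camera images.
- press: Fixed gluing press; its place and heading vary. Origin: on the bench under the tray's centre line. x across the tray, y along it from the fixed stop towards the lever, z up. Tray floor at z = 12 mm. Side walls: inner faces at x = -29 and +29 mm, 8 mm thick, tops at z = 30 mm. Stop face at y = -110 mm (top z = 62), open jaw face at y = -10 mm.
- thick_block_center (a point): Centre of the loose thick block: plain wood, 50 mm wide (its x) by 36 mm thick (its y) by 60 mm tall (its z), about 75 g, standing on the bench right of the press. It goes into the tray upright with its x along the press x, either way round.
- thin_block_center (a point): Centre of the loose thin block: plain wood, 50 mm wide (its x) by 24 mm thick (its y) by 60 mm tall (its z), about 50 g, standing on the bench right of the press. It goes into the tray like the thick one.
- first_block_center (a point): Centre of the block that already stands in the tray against the fixed stop: 50 mm wide (x) by 20 mm thick (y) by 60 mm tall. It stays there.
- lever (a joint): Lever angle, rad: 0 at its rest stop, growing clockwise from above, limit 1.2; starts in the free play, 0 to 0.1. Clicks come at 0.20, 0.38, 0.56, 0.74 (fourth) and 0.92 (fifth); 0.83 lies midway after the fourth. The push at the grip rises by 3 to 4 N before each click and drops as it passes; it stays below 12 N. Nothing locks: let go there, the lever springs back.
- knob (a point): Centre of the upright round wooden grip on the lever's end: 22 mm diameter, 60 mm tall, its top 138 mm and this point 108 mm above the bench. It circles the pivot at 130 mm radius; at lever angle 0 its direction from the pivot is 110 deg from the press x axis towards its y axis (20 deg off press y, on the -x side).
- pivot (a point): The lever's vertical turning axis, at press x = -33, y = +85 mm, 65 mm above the bench; a disc of 55 mm radius turns on it, whose six upright steel pins push a small sprung brass pawl aside one by one: each pin that passes the pawl is one click.
- jaw: Steel jaw plate, 50 mm wide, top 61 mm above the bench, driven towards the stop (press -y) by the lever, 33 mm per rad, through a spring. Open, it leaves 80 mm between it and the first block, for 60 mm of blocks. Origin at the press origin when open.
- glue_bottle: Bystander: glue bottle, 56 mm diameter, 150 mm tall, origin at its base centre.
- tin: Bystander: tin, 72 mm diameter, 85 mm tall, origin at its base centre.
- jar: Bystander: amber jar, 68 mm diameter, 80 mm tall, origin at its base centre.
- sanding_block: Bystander: cork sanding block 100 x 60 x 30 mm lying flat, origin at its base centre.
- offcut: Bystander: long wood offcut 120 x 30 x 30 mm lying down, origin at its base centre. Not for the press.
- screwdriver: Bystander: screwdriver lying on the bench.
- brush: Bystander: brush lying on the bench.
There are look-alikes about, which are no part of the job. What is shaped like the part that bears thin_block_center but blue or yellow is not meant.

How it is judged:
On the way, in this order (a step that is already met when the one before it is completed fails the run):
1. both blocks stand in the tray and are let go, the lever not yet clicked (x of thick_block_center in the frame of press between -0.008 and 0.008 m and y of thick_block_center in the frame of press between -0.112 and -0.008 m and z of thick_block_center in the frame of press between 0.0385 and 0.0455 m and angle between each of thick_block_center, thin_block_center, first_block_center's own z axis and vertical below 0.12 rad and angle between the y axis of each of thick_block_center, thin_block_center, first_block_center and the y axis of press, either way round below 0.25 rad and x of thin_block_center in the frame of press between -0.008 and 0.008 m and y of thin_block_center in the frame of press between -0.112 and -0.008 m and z of thin_block_center in the frame of press between 0.0385 and 0.0455 m and x of first_block_center in the frame of press between -0.008 and 0.008 m and y of first_block_center in the frame of press between -0.112 and -0.008 m and z of first_block_center in the frame of press between 0.0385 and 0.0455 m and contact force between the fingers and thick_block below 0.1 N and contact force between the fingers and thin_block below 0.1 N and value of joint lever below 0.19 rad), for 0.2 s.
2. the lever stands after its fourth click and the jaw squeezes the stack (value of joint lever between 0.75 and 0.91 rad and (contact force between jaw and thick_block above 4 N or contact force between jaw and thin_block above 4 N)), for 0.2 s.
At the end, for the whole second after the job is handed in: The three blocks stand on the tray floor between stop and jaw (tilt under 7 deg, turn under 14 deg), clear of the fingers; the lever rests after its fourth click, before the fifth (0.75 to 0.91 rad), held by the fingers (over 1 N) and nothing else; the jaw presses the stack with over 4 N (all of step 2 and x of thick_block_center in the frame of press between -0.008 and 0.008 m and y of thick_block_center in the frame of press between -0.112 and -0.008 m and z of thick_block_center in the frame of press between 0.0385 and 0.0455 m and angle between each of thick_block_center, thin_block_center, first_block_center's own z axis and vertical below 0.12 rad and angle between the y axis of each of thick_block_center, thin_block_center, first_block_center and the y axis of press, either way round below 0.25 rad and x of thin_block_center in the frame of press between -0.008 and 0.008 m and y of thin_block_center in the frame of press between -0.112 and -0.008 m and z of thin_block_center in the frame of press between 0.0385 and 0.0455 m and x of first_block_center in the frame of press between -0.008 and 0.008 m and y of first_block_center in the frame of press between -0.112 and -0.008 m and z of first_block_center in the frame of press between 0.0385 and 0.0455 m and contact force between the fingers and thick_block below 0.1 N and contact force between the fingers and thin_block below 0.1 N and contact force between lever and glue_bottle below 0.3 N and contact force between lever and tin below 0.3 N and contact force between lever and jar below 0.3 N and contact force between lever and sanding_block below 0.3 N and contact force between lever and offcut below 0.3 N and contact force between lever and screwdriver below 0.3 N and contact force between lever and brush below 0.3 N and contact force between lever and thick_block below 0.3 N and contact force between lever and thin_block below 0.3 N and contact force between lever and first_block below 0.3 N and contact force between the fingers and lever above 1 N and velocity of joint lever between -0.1 and 0.1 rad/s); the arm keeps its last pose, push and grip.
It fails at once if the lever clicks a fifth time (value of joint lever above 0.93 rad).
It fails at once if a bystander is moved by more than 30 mm (distance of any of glue_bottle, tin, jar, sanding_block, offcut, screwdriver, brush from where it was at the start of the episode above 0.03 m).
It also fails if it takes over 72 s, if anything falls off the work surface, if the arm or the gripper's body presses on something with over 40 N, if the wrist force passes 120 N, or if a joint passes its speed limit or range.

## Working session

There is one attempt and no reset: what is moved stays moved. The work goes in short steps, Python scripts to look and compute and a shell command to move; the robot and the scene stay as the last step left them, time stands still between calls to the robot, and variables do not carry over. Pictures are saved under pics/ and viewed, about 8 in all and at most 12, crops included, and the job is handed in when it is done.

```bash
ls; mkdir -p pics; python3 - <<'E'
from bench import robot
import cv2,numpy as np
s=robot.observe();print({k:np.round(v,3) for k,v in s.items()})
for n in("top","side"):
    d=robot.get_image(n);np.savez(f"pics/{n}0.npz",**d)
    cv2.imwrite(f"pics/{n}0.png",d["img"][:,:,::-1]);print(n,d["fx"],d["cx"],d["cy"],np.round(d["cam_to_world"],3).tolist(),(d["depth"]>0).mean())
E
```

```text
pics
{'t': np.float64(0.0), 'joints': array([-1.428,  0.287,  1.578, -0.   ,  1.279, -0.15 ]), 'qvel': array([ 0.002,  0.002, -0.001,  0.002, -0.   , -0.001]), 'joint_efforts': array([ 1.0000e-03, -4.0598e+01, -2.9262e+01, -0.0000e+00,  6.0000e-03,
       -0.0000e+00]), 'ee_pos': array([ 0.195, -0.646,  0.23 ]), 'eef_rot': array([ 0.103, -0.103,  0.7  , -0.699]), 'force': array([ 0.002,  0.464, -0.607]), 'moment': array([-0.008,  0.029,  0.024]), 'opening': np.float64(1.0)}
top 488.8496238924671 330.12782270526304 197.8701941093432 [[-0.014, 0.985, -0.173, 0.321], [-1.0, -0.011, 0.015, -0.076], [0.013, 0.174, 0.985, 1.382], [0.0, 0.0, 0.0, 1.0]] 0.996140625
side 490.87256548291214 321.37888006984485 197.98130334252147 [[0.908, 0.289, -0.302, 0.104], [-0.418, 0.64, -0.645, -1.024], [0.007, 0.712, 0.702, 1.128], [0.0, 0.0, 0.0, 1.0]] 0.99596484375
```

View pics/top0.png

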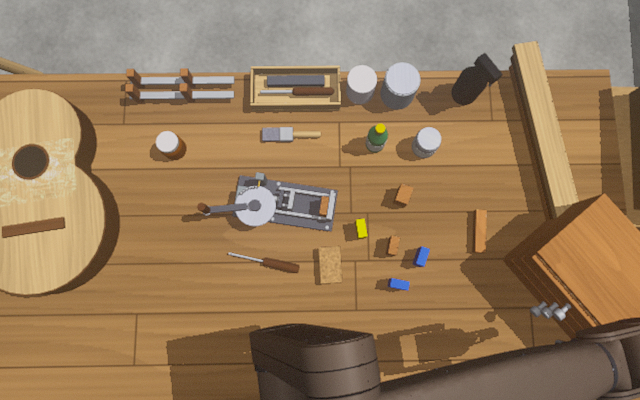

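View pics/side0.png

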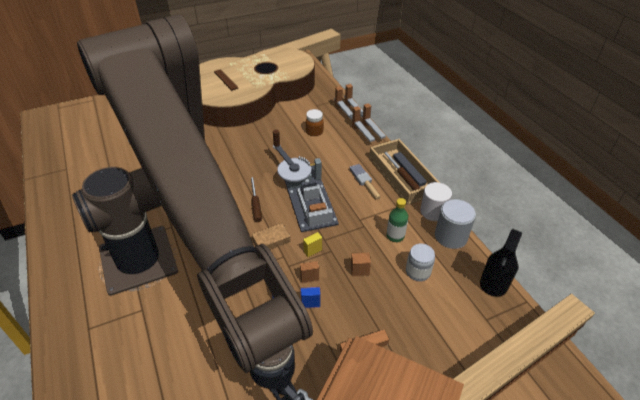

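Top view: two wooden candidates at (403,195) and (393,245). Look-alikes: yellow block (362,229), blue blocks (422,256) and (398,284), long offcut (480,230), and the first block in the tray at (324,206). The pivot disc is at (255,206) and the knob at (203,209). Next I'll rectify the top view and measure.

```bash
cat > h.py <<'E'
import numpy as np,cv2
def cloud(d):
    dep=d["depth"];v,u=np.mgrid[:dep.shape[0],:dep.shape[1]]
    P=np.stack([(u-d["cx"])/d["fx"]*dep,-(v-d["cy"])/d["fy"]*dep,-dep],-1)
    M=d["cam_to_world"];return P@M[:3,:3].T+M[:3,3]
def ray(d,u,v,z):
    "pixel -> world point on plane z"
    r=np.array([(u-d["cx"])/d["fx"],-(v-d["cy"])/d["fy"],-1]);M=d["cam_to_world"]
    r=M[:3,:3]@r;o=M[:3,3];return o+r*(z-o[2])/r[2]
def rect(P):
    c,wh,a=cv2.minAreaRect(P[:,:2].astype(np.float32)*1000)
    return np.round(c,1),np.round(wh,1),round(a,1)
E
python3 - <<'E'
from h import *
d=dict(np.load("pics/top0.npz"));P=cloud(d);z=P[...,2]
def comp(box,lo,hi,tag):
    u0,v0,u1,v1=box;m=np.zeros(z.shape,np.uint8);m[v0:v1,u0:u1]=(z[v0:v1,u0:u1]>lo)&(z[v0:v1,u0:u1]<hi)
    n,l,st,c=cv2.connectedComponentsWithStats(m)
    for i in range(1,n):
        if st[i,4]>15: 
            Q=P[l==i];print(tag,st[i].tolist(),rect(Q),np.round(Q[:,2].mean(),4))
comp((380,175,425,215),.052,.07,"A");comp((380,228,408,264),.052,.07,"B");comp((345,215,375,245),.05,.07,"Y")
comp((410,240,440,275),.05,.07,"blue1");comp((385,270,412,298),.05,.07,"blue2")
comp((230,170,345,235),.052,.085,"press50-85");comp((190,200,215,218),.12,.15,"knob");comp((190,180,345,240),.02,.04,"low")
I=cv2.resize(d["img"][165:300,185:445],None,fx=3,fy=3,interpolation=cv2.INTER_CUBIC)
cv2.imwrite("pics/crop0.png",I[:,:,::-1])
E
```

```text
A [396, 183, 18, 21, 240] (array([ 563.8, -299.9]), array([35.7, 50.6]), 69.4) 0.0609
B [388, 235, 12, 20, 171] (array([ 423.4, -266.1]), array([25. , 50.3]), 77.5) 0.0612
Y [356, 218, 12, 20, 168] (array([ 471.4, -179.4]), array([49.9, 24.3]), 7.5) 0.0603
blue1 [416, 246, 14, 20, 179] (array([ 392.9, -342.9]), array([24.5, 50.3]), 70.0) 0.0612
blue2 [390, 278, 20, 12, 176] (array([ 319.4, -278. ]), array([50.5, 23.6]), 77.8) 0.0612
press50-85 [230, 175, 46, 51, 1361] (array([539.3, 116.3]), array([124.5, 121.8]), 19.2) 0.0729
press50-85 [278, 189, 7, 19, 70] (array([555.9,  40.2]), array([ 9.9, 49.1]), 79.4) 0.0601
press50-85 [288, 190, 7, 19, 86] (array([551.7,  11.6]), array([12. , 50.8]), 81.0) 0.0619
press50-85 [320, 192, 16, 28, 291] (array([534.7, -86.8]), array([35.6, 74.3]), 80.3) 0.0675
knob [197, 202, 11, 10, 71] (array([522.4, 236.7]), array([20.2, 19.8]), 46.5) 0.1369
low [279, 186, 51, 11, 168] (array([581.8, -23. ]), array([143.3,  15.2]), 80.5) 0.0299
low [275, 205, 57, 17, 194] (array([516.6, -21.1]), array([158.6,  21.1]), 78.4) 0.0302
```

View pics/crop0.png

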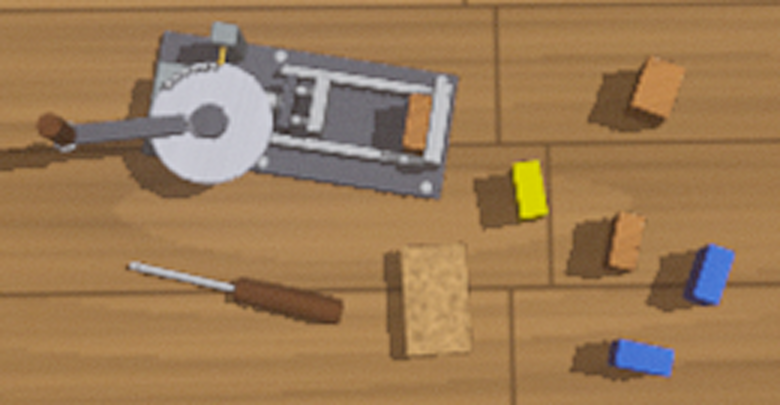

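The crop confirms the choice: thick block A, 36x50 mm, at (0.564,-0.300), and thin block B, 25x50 mm, at (0.423,-0.266). Both are plain wood; the yellow and blue ones are decoys. Next comes the press fit and a move calculator.

```bash
cat >> h.py <<'E'
from scipy.spatial.transform import Rotation as Rn
def plan(x,y,z,a):
    "print slide/turn (units) to TCP x,y,z pointing down with tool z (jaw axis) along world heading a deg (mod 180)"
    from bench import robot
    s=robot.observe();q=s["eef_rot"];R=Rn.from_quat([q[1],q[2],q[3],q[0]]);
    best=None
    for k in(0,180):
        t=np.radians(a+k);zt=np.array([np.cos(t),np.sin(t),0]);yt=np.array([0,0,-1.]);xt=np.cross(yt,zt)
        rv=(R.inv()*Rn.from_matrix(np.c_[xt,yt,zt])).as_rotvec()
        if best is None or np.linalg.norm(rv)<np.linalg.norm(best):best=rv
    sl=R.inv().apply(np.array([x,y,z])-s["ee_pos"])
    Z=R.apply([0,0,1]);print("pos",np.round(s["ee_pos"],4),"jaw heading",round(np.degrees(np.arctan2(Z[1],Z[0])),2),"joints",np.round(s["joints"],2))
    print("slide",np.round(sl/.2,3).tolist(),"turn",np.round(np.degrees(best)/45,3).tolist(), "F",np.round(s["force"],1),"op",round(float(s["opening"]),3),"t",s["t"])
E
python3 - <<'E'
from h import *
d=dict(np.load("pics/top0.npz"));P=cloud(d);z=P[...,2];img=d["img"].astype(int)
m=np.zeros(z.shape,bool);m[185:225,310:340]=True
Q=P[m&(z>.067)];print("first",rect(Q),Q[:,2].mean())
S=P[m&(z>.058)&(z<.065)];print("stop",rect(S))
m=np.zeros(z.shape,bool);m[170:235,225:285]=True
for lo,hi in((.06,.07),(.07,.08),(.08,.1)):
    Q=P[m&(z>lo)&(z<hi)];
    if len(Q)>20:
        c,r=cv2.minEnclosingCircle((Q[:,:2]*1000).astype(np.float32));print("disc",lo,len(Q),np.round(c,1),r,Q[:,2].mean(),Q[:,:2].min(0),Q[:,:2].max(0))
# walls
for u0,v0,u1,v1,n in((285,180,330,200,"+x"),(282,203,322,225,"-x")):
    w=np.zeros(z.shape,bool);w[v0:v1,u0:u1]=True;Q=P[w&(z>.026)&(z<.034)]
    vx,vy,a,b=cv2.fitLine((Q[:,:2]*1000).astype(np.float32),cv2.DIST_HUBER,0,.01,.01).ravel();print(n,len(Q),np.degrees(np.arctan2(vy,vx)),a,b)
plan(.5638,-.2999,.12,-20.6)
E
```

```text
first (array([442.8, -74.1]), array([ 35.7, 241.4]), 82.3) 0.12880001965437574
stop (array([533.3, -96.5]), array([26.9, 72.5]), 68.7)
disc 0.06 301 [548.2  98.2] 71.62653350830078 0.06667679879822107 [0.48007198 0.03361396] [0.6131886  0.16476997]
disc 0.07 930 [550.8 120. ] 76.21235656738281 0.07356032746187792 [0.47943115 0.05434097] [0.61704596 0.18905002]
disc 0.08 307 [568.6 134.7] 71.6435546875 0.08535412045868877 [0.51877077 0.08240204] [0.62170695 0.18792088]
+x 119 80.41409 578.17285 -28.336441
-x 113 79.7093 513.5056 -14.68085
pos [ 0.1948 -0.6456  0.23  ] jaw heading -73.22 joints [-1.43  0.29  1.58  0.    1.28 -0.15]
slide [-2.265, 0.553, -1.121] turn [0.002, -1.169, -0.002] F [ 0.  -0.2  0.6] op 0.996 t 0.1
```

```bash
python3 - <<'E'
from h import *
d=dict(np.load("pics/top0.npz"));P=cloud(d);z=P[...,2]
m=np.zeros(z.shape,bool);m[188:225,312:336]=True
Q=P[m&(z>.066)&(z<.08)]*1000
th=np.radians(-9.9);X=np.array([np.cos(th),np.sin(th)]);Y=np.array([-X[1],X[0]])
print("first x",np.percentile(Q[:,:2]@X,[1,50,99]),"y",np.percentile(Q[:,:2]@Y,[1,50,99]),len(Q),Q[:,2].mean())
for lo,hi,n in((.056,.065,"jaw/stop"),):
    m=np.zeros(z.shape,bool);m[185:225,286:298]=True;Q=P[m&(z>lo)&(z<hi)]*1000;print("jaw",np.percentile(Q[:,:2]@X,[1,50,99]),np.percentile(Q[:,:2]@Y,[1,50,99]))
m=np.zeros(z.shape,bool);m[255:400,500:640]=True;Q=P[m&(z>.08)];print("box",Q.min(0),Q.max(0),P[262,507])
E
python3 -m handwheel '{"slide":[[0,0,-0.3],[-0.1,0,-0.6],[-0.3,0,-0.85],[-0.6,0,-1],[-0.9,0,-1],[-1,0,-1],[-1,0,-1]],"turn":[[0,0,0],[0,-0.2,0],[0,-0.4,0],[0,-0.6,0],[0,-0.8,0],[0,-1,0],[0,-1,0]],"fingers":[1,1,1,1,1,1,1]}'
python3 -c "
from h import *
plan(.5638,-.2999,.14,-20.6)"
```

```text
first x [509.12328134 538.86707956 567.68342501] y [-9.77974418 12.12024059 23.95620426] 164 71.87690111256447
jaw [517.35932176 542.84128966 566.32267993] [100.3801599  106.53316902 112.36251871]
box [ 0.12219049 -0.82655602  0.08006838] [ 0.38971814 -0.07564482  1.38212698] [ 0.37358214 -0.57906989  0.03555166]
t: 0.98
ee_pos: [0.3297, -0.3959, 0.2309]
eef_rot: [0.364, -0.364, 0.607, -0.606]
force: [-0.1, 0.2, -0.4]
opening: 0.996
pos [ 0.3297 -0.3959  0.2309] jaw heading -28.09 joints [-1.07 -0.07  1.96 -0.    1.25 -0.58]
slide [-0.975, 0.454, 0.807] turn [0.001, -0.167, -0.001] F [-0.1  0.2 -0.4] op 0.996 t 0.975
```

```bash
python3 -m handwheel '{"slide":[[-0.25,0.1,0.2],[-0.5,0.2,0.4],[-0.73,0.3,0.6],[-0.975,0.454,0.807],[-0.975,0.454,0.807],[-0.975,0.454,0.807],[-0.975,0.454,0.807]],"turn":[[0,-0.167,0],[0,-0.167,0],[0,-0.167,0],[0,-0.167,0],[0,-0.167,0],[0,-0.167,0],[0,-0.167,0]],"fingers":[1,1,1,1,1,1,1]}'
python3 - <<'E'
from h import *
from bench import robot
d=robot.get_image("wrist");np.savez("pics/w1.npz",**d);cv2.imwrite("pics/w1.png",d["img"][:,:,::-1])
print(d["fx"],d["cx"],d["cy"],np.round(d["cam_to_world"],3).tolist())
plan(.5638,-.2999,.027,-20.6)
E
```

```text
t: 1.85
ee_pos: [0.562, -0.303, 0.1414]
eef_rot: [-0.401, 0.401, -0.582, 0.583]
force: [0.3, 0.3, 0.1]
opening: 0.996
309.70691628693146 319.12926716018563 202.191805360146 [[0.935, 0.339, 0.108, 0.59], [-0.356, 0.89, 0.284, -0.23], [0.0, -0.304, 0.953, 0.283], [0.0, 0.0, 0.0, 1.0]]
pos [ 0.5621 -0.3031  0.1418] jaw heading -20.85 joints [-0.65  0.29  1.74 -0.    1.11 -0.29]
slide [-0.018, 0.574, 0.002] turn [-0.002, -0.005, 0.001] F [-0.8 -1.   1.1] op 0.998 t 1.9
```

View pics/w1.png

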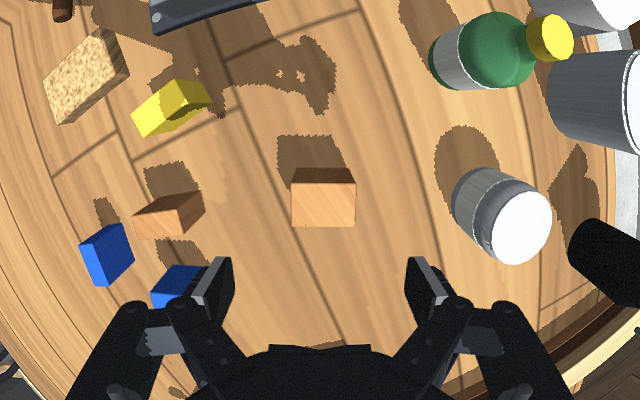

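The wrist view shows the thick block centred between the fingers at (323,205). The ray puts it at (0.567,-0.2995), which agrees with the top view within 3 mm. Descend and grip.

```bash
python3 -m handwheel '{"slide":[[-0.018,0.2,0.003],[-0.018,0.4,0.006],[-0.018,0.55,0.006],[-0.018,0.575,0.006],[-0.018,0.575,0.006],[-0.018,0.575,0.006],[-0.018,0.575,0.006],[-0.018,0.575,0.006],[-0.018,0.575,0.006],[-0.018,0.575,0.006]],"turn":[[0,0,0],[0,0,0],[0,0,0],[0,0,0],[0,0,0],[0,0,0],[0,0,0],[0,0,0],[0,0,0],[0,0,0]],"fingers":[1,1,1,1,1,0.3,0.3,0.3,0.3,0.3]}' 40
python3 -c "
from h import *
plan(.5638,-.2999,.16,-9.9)"
```

```text
t: 3.15
ee_pos: [0.5665, -0.2994, 0.0273]
eef_rot: [-0.402, 0.402, -0.581, 0.583]
force: [-0.6, 0.1, 6.0]
opening: 0.579
pos [ 0.5665 -0.2994  0.0273] jaw heading -20.7 joints [-0.64  0.44  1.78 -0.    0.92 -0.28]
slide [0.008, -0.663, -0.01] turn [-0.003, -0.24, 0.001] F [-0.6  0.1  6. ] op 0.579 t 3.15
```

```bash
python3 -m handwheel '{"slide":[[0,-0.2,0],[0,-0.45,0],[0,-0.7,0],[0,-0.7,0]],"turn":[[0,0,0],[0,0,0],[0,-0.1,0],[0,-0.24,0]],"fingers":[0.3,0.3,0.3,0.3]}'
python3 -c "
from h import *
plan(.5433,-.0502,.167,-9.9)"
```

```text
t: 3.65
ee_pos: [0.5679, -0.3003, 0.1716]
eef_rot: [-0.457, 0.455, -0.537, 0.544]
force: [-0.2, -0.3, -0.6]
opening: 0.578
pos [ 0.5679 -0.3003  0.1716] jaw heading -9.69 joints [-0.64  0.26  1.72 -0.    1.15 -0.47]
slide [-1.212, 0.014, -0.332] turn [-0.012, 0.005, 0.006] F [-0.2 -0.3 -0.6] op 0.578 t 3.65
```

```bash
python3 -m handwheel '{"slide":[[-0.25,0,-0.08],[-0.5,0,-0.16],[-0.75,0,-0.25],[-1,0,-0.33],[-1,0,-0.33],[-1,0,-0.33]],"turn":[[0,0,0],[0,0,0],[0,0,0],[0,0,0],[0,0,0],[0,0,0]],"fingers":[0.3,0.3,0.3,0.3,0.3,0.3]}'
python3 - <<'E'
from h import *
from bench import robot
d=robot.get_image("wrist");np.savez("pics/w2.npz",**d);cv2.imwrite("pics/w2.png",d["img"][:,:,::-1])
print(np.round(d["cam_to_world"],3).tolist())
plan(.5433,-.0502,.12,-9.9)
E
```

```text
t: 4.4
ee_pos: [0.5348, -0.0904, 0.1653]
eef_rot: [-0.455, 0.455, -0.541, 0.541]
force: [0.5, 0.0, -0.4]
opening: 0.583
[[0.985, 0.163, 0.053, 0.549], [-0.172, 0.939, 0.299, -0.013], [-0.001, -0.303, 0.953, 0.307], [0.0, 0.0, 0.0, 1.0]]
pos [ 0.535  -0.091   0.1654] jaw heading -9.94 joints [-0.36  0.06  1.96 -0.    1.12 -0.18]
slide [-0.208, 0.227, 0.006] turn [0.0, -0.001, 0.001] F [-0.3  0.6  0. ] op 0.576 t 4.45
```

View pics/w2.png

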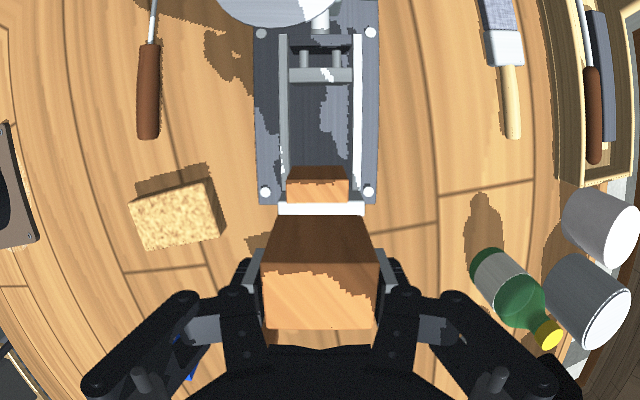

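The wrist view shows the tray: first block top (287..350, rows 178..202), jaw plate (289..353, row 75), walls at columns 284 and 357. I'll cast those to get the press in the robot's frame.

```bash
cat >> h.py <<'E'
def fray(d,u,v,z):
    x,y=(u-d["cx"])/d["fx"],(v-d["cy"])/d["fy"];t=np.hypot(x,y);k=np.sin(t)/max(t,1e-9)
    r=d["cam_to_world"][:3,:3]@np.array([x*k,-y*k,-np.cos(t)]);o=d["cam_to_world"][:3,3];return o+r*(z-o[2])/r[2]
th=np.radians(-9.9);PX=np.array([np.cos(th),np.sin(th)]);PY=np.array([-PX[1],PX[0]])
E
python3 - <<'E'
from h import *
d=dict(np.load("pics/w2.npz"));g=cv2.cvtColor(d["img"],cv2.COLOR_RGB2GRAY)
def pr(n,u,v,z):
    p=fray(d,u,v,z)[:2]*1000;print(n,np.round(p,1),"px",round(p@PX,1),"py",round(p@PY,1))
for v in(90,110,130,150):
    r=g[v,270:375].astype(int);e=np.abs(np.diff(r));print(v,[(i+270.5+.5,int(np.diff(r)[i])) for i in np.where(e>25)[0]])
for n,u,v,z in(("first fl",287,202.5,.072),("first fr",350,202.5,.072),("first bl",287,178,.072),("first br",349,178,.072),("jaw fl",289,81,.061),("jaw fr",353,81,.061),
 ("wallL",284,120,.03),("wallR",357,120,.03),("stop l",278,201,.062),("stop r",365,201,.062),("b1",261,33,.01),("b2",370,33,.01),("b3",265,192,.01),("b4",368,192,.01)):pr(n,u,v,z)
E
```

```text
90 [(np.float64(279.0), 94), (np.float64(287.0), -55), (np.float64(326.0), 46), (np.float64(327.0), 37), (np.float64(348.0), -26), (np.float64(349.0), -39), (np.float64(353.0), 124), (np.float64(354.0), 54), (np.float64(362.0), -56), (np.float64(363.0), -48)]
110 [(np.float64(279.0), 45), (np.float64(280.0), 50), (np.float64(288.0), -69), (np.float64(321.0), 54), (np.float64(348.0), -66), (np.float64(353.0), 118), (np.float64(354.0), 64), (np.float64(362.0), -152), (np.float64(363.0), 42)]
130 [(np.float64(279.0), 29), (np.float64(280.0), 49), (np.float64(288.0), -37), (np.float64(320.0), 28), (np.float64(321.0), 55), (np.float64(348.0), -45), (np.float64(349.0), -27), (np.float64(352.0), 26), (np.float64(353.0), 121), (np.float64(354.0), 31), (np.float64(361.0), -33), (np.float64(362.0), -68)]
150 [(np.float64(279.0), -59), (np.float64(280.0), 165), (np.float64(281.0), -47), (np.float64(282.0), -32), (np.float64(288.0), -45), (np.float64(289.0), -34), (np.float64(338.0), 47), (np.float64(347.0), -42), (np.float64(348.0), -27), (np.float64(353.0), 187), (np.float64(362.0), -103)]
first fl [510.2 -82.8] px 516.9 py 6.1
first fr [559.8 -91.4] px 567.2 py 6.2
first bl [514.2 -63.1] px 517.4 py 26.2
first br [561.9 -71.4] px 565.8 py 26.2
jaw fl [528.8  11.2] px 519.0 py 102.0
jaw fr [578.    2.8] px 568.9 py 102.1
wallL [515.6 -19.3] px 511.3 py 69.6
wallR [579.5 -30.4] px 576.1 py 69.7
stop l [501.4 -83.2] px 508.2 py 4.3
stop r [572.9 -95.6] px 580.8 py 4.3
b1 [506.7  69.1] px 487.3 py 155.2
b2 [608.4  50.9] px 590.6 py 154.8
b3 [480.3 -86.5] px 488.0 py -2.6
b4 [ 582.3 -104.2] px 591.6 py -2.6
```

```bash
python3 -m handwheel '{"slide":[[-0.12,0,0],[-0.228,0,0.002],[-0.228,0.15,0.002],[-0.228,0.3,0.002],[-0.228,0.3,0.002],[-0.228,0.3,0.002]],"turn":[[0,0,0],[0,0,0],[0,0,0],[0,0,0],[0,0,0],[0,0,0]],"fingers":[0.3,0.3,0.3,0.3,0.3,0.3]}'
python3 -c "
from h import *
plan(.5432,-.0461,.041,-9.9)"
```

```text
t: 5.2
ee_pos: [0.5439, -0.0465, 0.1065]
eef_rot: [-0.455, 0.454, -0.541, 0.542]
force: [0.4, 0.1, -1.6]
opening: 0.579
pos [ 0.5439 -0.0465  0.1065] jaw heading -9.99 joints [-0.27  0.14  1.99 -0.    1.01 -0.1 ]
slide [-0.001, 0.327, -0.004] turn [-0.002, -0.002, 0.0] F [ 0.4  0.1 -1.6] op 0.579 t 5.2
```

```bash
python3 -m handwheel '{"slide":[[0,0.1,-0.002],[0,0.2,-0.003],[0,0.27,-0.003],[0,0.31,-0.003],[0,0.327,-0.003],[0,0.327,-0.003],[0,0.327,-0.003],[0,0.327,-0.003]],"turn":[[0,0,0],[0,0,0],[0,0,0],[0,0,0],[0,0,0],[0,0,0],[0,0,0],[0,0,0]],"fingers":[0.3,0.3,0.3,0.3,0.3,0.3,0.3,0.3]}'
python3 -c "
from h import *
plan(.5432,-.0461,.041,-9.9)"
```

```text
t: 6.2
ee_pos: [0.5428, -0.0453, 0.0406]
eef_rot: [-0.455, 0.455, -0.541, 0.542]
force: [0.2, 0.7, 0.2]
opening: 0.578
pos [ 0.5428 -0.0453  0.0406] jaw heading -9.9 joints [-0.27  0.24  2.02  0.    0.88 -0.1 ]
slide [0.003, -0.002, 0.003] turn [-0.001, -0.0, 0.0] F [0.2 0.7 0.2] op 0.578 t 6.2
```

```bash
python3 -m handwheel '{"slide":[[0,0.006,0],[0,0.006,0],[0,0.006,0],[0,0.006,0],[0,-0.15,0],[0,-0.4,0],[0,-0.6,0],[0,-0.6,0]],"turn":[[0,0,0],[0,0,0],[0,0,0],[0,0,0],[0,0,0],[0,0,0],[0,0,0],[0,0,0]],"fingers":[0.8,0.8,0.8,0.8,0.8,0.8,1,1]}'
python3 - <<'E'
from h import *
from bench import robot
d=robot.get_image("wrist");np.savez("pics/w3.npz",**d);cv2.imwrite("pics/w3.png",d["img"][:,:,::-1])
plan(.4259,-.2661,.16,-12.5)
E
```

```text
t: 7.2
ee_pos: [0.5452, -0.046, 0.1648]
eef_rot: [-0.457, 0.453, -0.539, 0.544]
force: [0.3, -0.0, 0.0]
opening: 1.005
pos [ 0.5435 -0.0455  0.162 ] jaw heading -9.9 joints [-0.27  0.07  1.96 -0.    1.11 -0.1 ]
slide [1.188, 0.009, -0.39] turn [-0.005, 0.058, 0.0] F [0.6 0.5 0.1] op 1.002 t 7.25
```

View pics/w3.png

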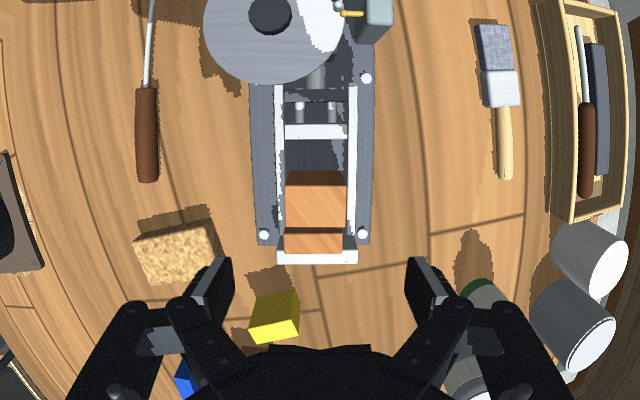

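Thick block stands in the tray in front of the first one (top face rows 184–229, first block 232–253), upright and square. Now the thin block.

```bash
python3 -m handwheel '{"slide":[[0.25,0,-0.1],[0.5,0,-0.2],[0.75,0,-0.3],[1,0,-0.39],[1,0,-0.39],[1,0,-0.39]],"turn":[[0,0.058,0],[0,0.058,0],[0,0.058,0],[0,0.058,0],[0,0.058,0],[0,0.058,0]],"fingers":[1,1,1,1,1,1]}'
python3 - <<'E'
from h import *
from bench import robot
d=robot.get_image("wrist");h=cv2.cvtColor(d["img"],cv2.COLOR_RGB2HSV)
np.savez("pics/w4.npz",**d);cv2.imwrite("pics/w4.png",d["img"][100:360,150:500,::-1])
plan(.4259,-.2661,.13,-12.5)
E
```

```text
t: 8.0
ee_pos: [0.4305, -0.2282, 0.1586]
eef_rot: [0.442, -0.442, 0.553, -0.551]
force: [0.3, 0.3, -0.2]
opening: 0.999
pos [ 0.431  -0.2278  0.1589] jaw heading -12.49 joints [-0.69 -0.06  2.09  0.    1.11 -0.48]
slide [0.192, 0.144, 0.017] turn [0.003, 0.0, -0.002] F [-0.2 -0.  -0.1] op 0.998 t 8.05
```

View pics/w4.png

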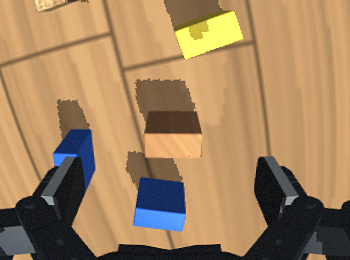

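```bash
python3 - <<'E'
from h import *
d=dict(np.load("pics/w4.npz"))
c=np.array([fray(d,u+150,v+100,.06)[:2] for u,v in((145,134),(201,132),(202,155),(145,158))]);print(c.round(4),c.mean(0))
plan(*c.mean(0),.027,-12.5)
E
```

```text
[[ 0.4048 -0.2493]
 [ 0.4514 -0.2578]
 [ 0.4484 -0.2796]
 [ 0.3991 -0.2716]] [ 0.42592593 -0.26458609]
pos [ 0.431  -0.2278  0.1589] jaw heading -12.49 joints [-0.69 -0.06  2.09  0.    1.11 -0.48]
slide [0.186, 0.659, 0.016] turn [0.003, 0.0, -0.002] F [-0.2 -0.  -0.1] op 0.998 t 8.05
```

```bash
python3 -m handwheel '{"slide":[[0.1,0,0.01],[0.188,0.1,0.016],[0.188,0.35,0.016],[0.188,0.58,0.016],[0.188,0.659,0.016],[0.188,0.659,0.016],[0.188,0.659,0.016],[0.188,0.659,0.016],[0.188,0.659,0.016],[0.188,0.659,0.016]],"turn":[[0,0,0],[0,0,0],[0,0,0],[0,0,0],[0,0,0],[0,0,0],[0,0,0],[0,0,0],[0,0,0],[0,0,0]],"fingers":[1,1,1,1,1,1,0.3,0.3,0.3,0.3]}' 40
python3 -m handwheel '{"slide":[[0,0,0],[0,-0.2,0],[0,-0.45,0],[0,-0.7,0],[0,-0.7,0]],"turn":[[0,0,0],[0,0,0],[0,0,0],[0,-0.058,0],[0,-0.058,0]],"fingers":[0.3,0.3,0.3,0.3,0.3]}'
python3 -c "
from h import *
p=.543*PX+.082*PY
print(p);plan(*p,.12,-9.9)"
```

```text
t: 9.3
ee_pos: [0.4275, -0.2675, 0.0304]
eef_rot: [-0.443, 0.442, -0.55, 0.553]
force: [0.4, 0.6, 6.2]
opening: 0.577
t: 9.93
ee_pos: [0.4285, -0.2684, 0.1738]
eef_rot: [-0.455, 0.455, -0.537, 0.545]
force: [0.3, -0.2, -0.3]
opening: 0.579
[ 0.54901255 -0.01257854]
pos [ 0.4285 -0.2684  0.1738] jaw heading -9.89 joints [-0.76 -0.04  2.05  0.    1.12 -0.59]
slide [-1.365, 0.264, 0.371] turn [-0.012, 0.0, 0.008] F [ 0.3 -0.2 -0.3] op 0.579 t 9.925
```

```bash
python3 -m handwheel '{"slide":[[-0.25,0,0.07],[-0.5,0,0.14],[-0.75,0,0.22],[-1,0,0.3],[-1,0,0.371],[-1,0,0.371],[-1,0,0.371]],"turn":[[0,0,0],[0,0,0],[0,0,0],[0,0,0],[0,0,0],[0,0,0],[0,0,0]],"fingers":[0.3,0.3,0.3,0.3,0.3,0.3,0.3]}'
python3 - <<'E'
from h import *
from bench import robot
d=dict(np.load("pics/w3.npz"))
for n,u,v,z in(("thick fr",316,184,.072),("thick bk",316,229,.072),("thick l",285,205,.072),("thick r",347,205,.072),("jaw top bk",317,124,.061),("jaw top fr",317,138,.061),("first fr",316,232,.072),("first bk",316,253,.072)):
    p=fray(d,u,v,z)[:2]*1000;print(n,"px",round(p@PX,1),"py",round(p@PY,1))
d=robot.get_image("wrist");np.savez("pics/w5.npz",**d);cv2.imwrite("pics/w5.png",d["img"][40:400,180:460,::-1])
p=.543*PX+.082*PY
plan(*p,.042,-9.9)
E
```

```text
t: 10.8
ee_pos: [0.5329, -0.083, 0.1675]
eef_rot: [0.454, -0.455, 0.542, -0.541]
force: [0.2, -0.2, 0.0]
opening: 0.577
thick fr px 543.6 py 67.0
thick bk px 543.4 py 29.1
thick l px 518.7 py 49.8
thick r px 568.3 py 49.7
jaw top bk px 544.4 py 113.0
jaw top fr px 544.4 py 101.9
first fr px 543.4 py 26.4
first bk px 543.3 py 7.0
pos [ 0.5329 -0.0831  0.1678] jaw heading -10.02 joints [-0.34  0.05  1.97 -0.    1.13 -0.17]
slide [-0.361, 0.629, 0.019] turn [0.002, -0.003, 0.0] F [-1.  -0.1 -1.5] op 0.58 t 10.85
```

View pics/w5.png

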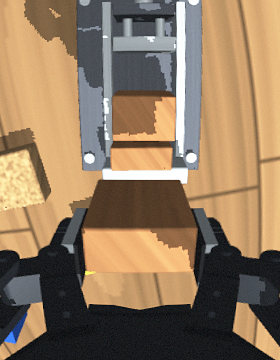

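```bash
python3 -m handwheel '{"slide":[[-0.18,0,0.01],[-0.353,0,0.015],[-0.353,0.05,0.015],[-0.353,0.2,0.015],[-0.353,0.4,0.015],[-0.353,0.52,0.015],[-0.353,0.58,0.015],[-0.353,0.61,0.015],[-0.353,0.615,0.015],[-0.353,0.615,0.015]],"turn":[[0,0,0],[0,0,0],[0,0,0],[0,0,0],[0,0,0],[0,0,0],[0,0,0],[0,0,0],[0,0,0],[0,0,0]],"fingers":[0.3,0.3,0.3,0.3,0.3,0.3,0.3,0.3,0.3,0.3]}'
python3 -c "
from h import *
p=.543*PX+.0805*PY
plan(*p,.042,-9.9)"
```

```text
t: 12.1
ee_pos: [0.5496, -0.0132, 0.0464]
eef_rot: [-0.455, 0.455, -0.541, 0.542]
force: [-0.8, 0.8, -1.4]
opening: 0.578
pos [ 0.5496 -0.0132  0.0464] jaw heading -9.91 joints [-0.21  0.24  2.   -0.    0.89 -0.04]
slide [0.005, 0.022, -0.004] turn [-0.003, -0.0, 0.0] F [-0.8  0.8 -1.4] op 0.578 t 12.1
```

```bash
python3 -m handwheel '{"slide":[[0,0.01,-0.003],[0,0.02,-0.003],[0,0.02,-0.003],[0,0.02,-0.003]],"turn":[[0,0,0],[0,0,0],[0,0,0],[0,0,0]],"fingers":[0.3,0.3,0.3,0.3]}'
python3 -m handwheel '{"slide":[[0,0.005,0],[0,0.005,0]],"turn":[[0,0,0],[0,0,0]],"fingers":[0.3,0.3]}'
```

```text
t: 12.6
ee_pos: [0.5487, -0.0129, 0.0425]
eef_rot: [-0.455, 0.455, -0.541, 0.541]
force: [-2.2, 0.3, 5.6]
opening: 0.58
t: 12.85
ee_pos: [0.5487, -0.0129, 0.0424]
eef_rot: [0.455, -0.455, 0.541, -0.541]
force: [-4.4, 1.8, 10.3]
opening: 0.579
```

```bash
python3 -m handwheel '{"slide":[[0,-0.005,0],[0,-0.005,0],[0,-0.005,0],[0,-0.005,0],[0,-0.15,0],[0,-0.4,0],[0.1,-0.7,0],[0.2,-0.8,0],[0.2,-0.8,0],[0.2,-0.8,0]],"turn":[[0,0,0],[0,0,0],[0,0,0],[0,0,0],[0,0,0],[0,0,0],[0,0,0],[0,0,0],[0,0,0],[0,0,0]],"fingers":[0.8,0.8,0.8,0.8,0.8,0.8,0.8,0.8,0.8,0.8]}'
python3 - <<'E'
from h import *
from bench import robot
d=robot.get_image("wrist");np.savez("pics/w6.npz",**d);cv2.imwrite("pics/w6.png",d["img"][:,:,::-1])
plan(.52,.2,.2,10)
E
```

```text
t: 14.1
ee_pos: [0.5404, -0.0517, 0.1985]
eef_rot: [0.454, -0.455, 0.542, -0.54]
force: [-0.7, 0.0, -0.0]
opening: 0.8
pos [ 0.5402 -0.0514  0.198 ] jaw heading -9.89 joints [-0.28  0.03  1.93  0.    1.19 -0.11]
slide [-1.221, -0.008, -0.316] turn [0.005, -0.442, -0.002] F [-0.2 -0.6 -0.9] op 0.802 t 14.15
```

View pics/w6.png

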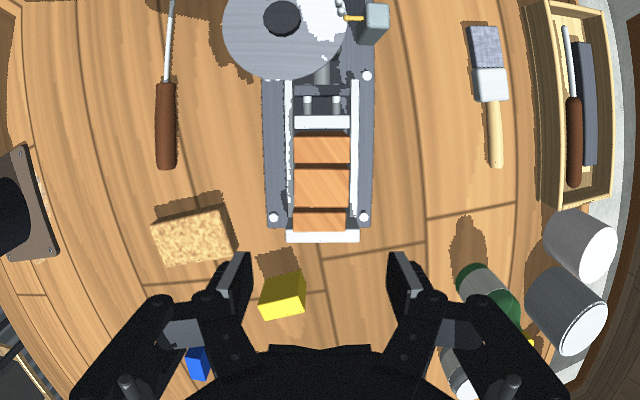

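All three blocks stand upright and square between the walls (thin rows 137–163, thick 165–206, first 208–230), and the jaw is still open. Now the lever.

```bash
python3 -m handwheel '{"slide":[[-0.25,0,-0.07],[-0.5,0,-0.14],[-0.75,0,-0.21],[-1,0,-0.3],[-1,0,-0.3],[-1,0,-0.3]],"turn":[[0,-0.15,0],[0,-0.3,0],[0,-0.33,0],[0,-0.33,0],[0,-0.33,0],[0,-0.33,0]],"fingers":[1,1,1,1,1,1]}'
python3 - <<'E'
from h import *
from bench import robot
d=robot.get_image("wrist");np.savez("pics/w7.npz",**d);cv2.imwrite("pics/w7.png",d["img"][:,:,::-1])
plan(.525,.237,.2,5)
E
```

```text
t: 14.9
ee_pos: [0.5159, 0.1552, 0.1988]
eef_rot: [-0.521, 0.522, -0.478, 0.477]
force: [-0.7, 0.0, -0.6]
opening: 0.997
pos [0.5163 0.1546 0.1991] jaw heading 4.94 joints [ 0.1   0.02  1.94 -0.    1.19  0.02]
slide [-0.407, -0.005, 0.079] turn [0.003, -0.001, 0.0] F [ 0.4 -0.6  0.1] op 1.003 t 14.95
```

View pics/w7.png

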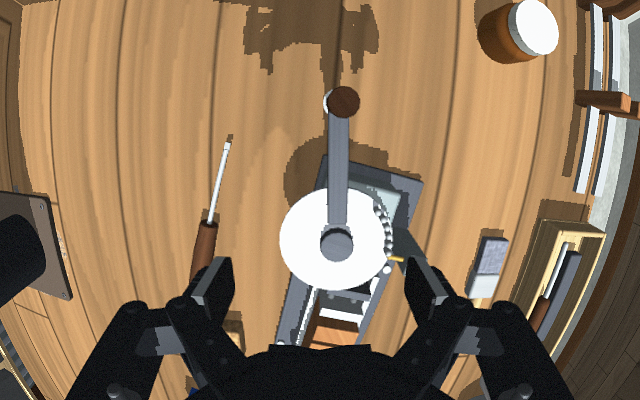

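Knob top is at (344,102), disc centre (334,240), hub (336,243).

```bash
python3 - <<'E'
from h import *
d=dict(np.load("pics/w7.npz"));P=d["depth"]
k=fray(d,344,101,.138);print("knob",k, "depth",P[101,344],P[240,300],P[243,336])
for z in(.073,.08):print("disc",z,fray(d,334.5,240,z))
for z in(.09,.1):print("hub",z,fray(d,336,243,z))
piv=.510*PX+.199*PY;print("piv",piv)
for pv in(piv,fray(d,334.5,240,.0735)[:2]):
    v=k[:2]-pv;r=np.hypot(*v);a=np.degrees(np.arctan2(v[1],v[0]));print("r",r,"world ang",a,"lever",np.radians(110-9.9-a))
plan(k[0],k[1],.2,5)
E
```

```text
knob [0.52485311 0.23845671 0.138     ] depth 0.19300127 0.29535812 0.28308707
disc 0.073 [0.53427525 0.11218966 0.073     ]
disc 0.08 [0.53363696 0.11535854 0.08      ]
hub 0.09 [0.53437331 0.11706244 0.09      ]
hub 0.1 [0.53339563 0.12170215 0.1       ]
piv [0.53661965 0.10835291]
r 0.13063478817329527 world ang 95.16775038481562 lever 0.08608399531519065
r 0.12638898714266322 world ang 94.25457113767625 lever 0.10202197983865563
pos [0.5163 0.1546 0.1991] jaw heading 4.94 joints [ 0.1   0.02  1.94 -0.    1.19  0.02]
slide [-0.414, -0.005, 0.079] turn [0.003, -0.001, 0.0] F [ 0.4 -0.6  0.1] op 1.003 t 14.95
```

```bash
python3 -m handwheel '{"slide":[[-0.2,0,0.04],[-0.414,0,0.079],[-0.414,0,0.079],[-0.414,0.15,0.079],[-0.414,0.35,0.079],[-0.414,0.495,0.079],[-0.414,0.495,0.079],[-0.414,0.495,0.079]],"turn":[[0,0,0],[0,0,0],[0,0,0],[0,0,0],[0,0,0],[0,0,0],[0,0,0],[0,0,0]],"fingers":[1,1,1,1,1,1,1,1]}'
python3 -c "
from h import *
plan(.5249,.2385,.1,5)"
```

```text
t: 15.95
ee_pos: [0.5263, 0.2381, 0.1025]
eef_rot: [0.521, -0.52, 0.478, -0.479]
force: [0.7, 0.9, 0.4]
opening: 1.005
pos [0.5263 0.2381 0.1025] jaw heading 4.86 joints [ 0.25  0.21  1.92 -0.    1.01  0.16]
slide [-0.003, 0.012, -0.007] turn [-0.002, -0.003, -0.0] F [0.7 0.9 0.4] op 1.005 t 15.95
```

```bash
python3 -m handwheel '{"slide":[[0,0.01,0],[0,0.01,0],[0,0.01,0],[0,0.01,0],[0,0.01,0],[0,0.01,0],[0,0.01,0],[0,0.01,0]],"turn":[[0,0,0],[0,0,0],[0,0,0],[0,0,0],[0,0,0],[0,0,0],[0,0,0],[0,0,0]],"fingers":[0.1,0.1,0.1,0.1,0.1,0.1,0.1,0.1]}' 50
python3 - <<'E'
from h import *
from bench import robot
s=robot.observe();pv=np.array([.5366,.1084]);v=s["ee_pos"][:2]-pv;print("lever",np.radians(100.1)-np.arctan2(v[1],v[0]),np.hypot(*v))
q=s["eef_rot"];R=Rn.from_quat([q[1],q[2],q[3],q[0]])
for L in(.15,.25,.35,.45,.55,.65,.74,.83):
    a=np.radians(100.1)-L;p=np.r_[pv+.130*np.array([np.cos(a),np.sin(a)]),s["ee_pos"][2]]
    sl=R.inv().apply(p-s["ee_pos"])/.2;print(L,np.round(sl,3).tolist(),"turn y",round(-(0-0)+(L-.086)/np.radians(45),3))
plan(.6157,.2116,.1,-37.5)
E
```

```text
t: 16.95
ee_pos: [0.5255, 0.2391, 0.0998]
eef_rot: [0.521, -0.521, 0.478, -0.478]
force: [-1.2, 0.1, 4.7]
opening: 0.246
lever 0.09145872410887823 0.1311642064836907
0.15 [0.007, 0.0, 0.038] turn y 0.081
0.25 [0.014, 0.0, 0.103] turn y 0.209
0.35 [0.028, 0.0, 0.166] turn y 0.336
0.45 [0.047, 0.0, 0.228] turn y 0.463
0.55 [0.073, 0.0, 0.288] turn y 0.591
0.65 [0.105, 0.0, 0.344] turn y 0.718
0.74 [0.138, 0.0, 0.392] turn y 0.833
0.83 [0.176, 0.0, 0.437] turn y 0.947
pos [0.5255 0.2391 0.0998] jaw heading 4.93 joints [0.25 0.22 1.92 0.   1.01 0.16]
slide [0.176, -0.001, 0.438] turn [-0.0, 0.943, -0.001] F [-1.2  0.1  4.7] op 0.246 t 16.95
```

Knob is gripped (opening about 21 mm). I'll swing along the arc, first to about 0.45.

```bash
python3 -m handwheel '{"slide":[[0.007,0,0.038],[0.01,0,0.07],[0.014,0,0.103],[0.021,0,0.135],[0.028,0,0.166],[0.037,0,0.197],[0.047,0,0.228],[0.047,0,0.228]],"turn":[[0,0.08,0],[0,0.145,0],[0,0.21,0],[0,0.27,0],[0,0.336,0],[0,0.4,0],[0,0.463,0],[0,0.463,0]],"fingers":[0.1,0.1,0.1,0.1,0.1,0.1,0.1,0.1]}'
cat >> h.py <<'E'
def lev():
    from bench import robot
    s=robot.observe();pv=np.array([.5366,.1084]);v=s["ee_pos"][:2]-pv;q=s["eef_rot"];R=Rn.from_quat([q[1],q[2],q[3],q[0]])
    a=np.arctan2(v[1],v[0]);f=s["force"];print("lever",np.radians(100.1)-a,"r",np.hypot(*v),"Ftan(cw)",f[:2]@[np.sin(a),-np.cos(a)],"Frad",f[:2]@[np.cos(a),np.sin(a)],"op",s["opening"])
    for L in(.5,.55,.6,.65,.7,.74,.78,.83):
        b=np.radians(100.1)-L;p=np.r_[pv+.130*np.array([np.cos(b),np.sin(b)]),.0998];print(L,np.round(R.inv().apply(p-s["ee_pos"])/.2,3).tolist())
    plan(.6157,.2116,.1,-37.5)
E
python3 -c "
from h import *
lev()"
```

```text
t: 17.95
ee_pos: [0.5724, 0.2343, 0.0999]
eef_rot: [0.427, -0.425, 0.564, -0.564]
force: [1.3, 4.2, 3.8]
opening: 0.242
lever 0.45321316673261647 r 0.13093473972817224 Ftan(cw) 0.09256902064633069 Frad 4.3522745594652035 op 0.24248379818754562
0.5 [0.005, 0.0, 0.03]
0.55 [0.008, 0.001, 0.063]
0.6 [0.012, 0.001, 0.095]
0.65 [0.017, 0.001, 0.127]
0.7 [0.024, 0.001, 0.159]
0.74 [0.031, 0.001, 0.184]
0.78 [0.039, 0.001, 0.209]
0.83 [0.05, 0.001, 0.239]
pos [0.5724 0.2343 0.0999] jaw heading -15.88 joints [0.22 0.3  1.82 0.   1.02 0.5 ]
slide [0.05, -0.0, 0.239] turn [-0.001, 0.481, -0.003] F [1.3 4.2 3.8] op 0.242 t 17.95
```

```bash
python3 -m handwheel '{"slide":[[0.003,0,0.03],[0.006,0,0.063],[0.01,0,0.095],[0.014,0,0.127],[0.02,0,0.159],[0.028,0,0.184],[0.036,0,0.209],[0.046,0,0.237],[0.046,0,0.237],[0.046,0,0.237]],"turn":[[0,0.06,0],[0,0.12,0],[0,0.19,0],[0,0.25,0],[0,0.31,0],[0,0.36,0],[0,0.41,0],[0,0.48,0],[0,0.48,0],[0,0.48,0]],"fingers":[0.1,0.1,0.1,0.1,0.1,0.1,0.1,0.1,0.1,0.1]}'
python3 - <<'E'
from h import *
lev()
from bench import robot
d=robot.get_image("top");np.savez("pics/top2.npz",**d);I=cv2.resize(d["img"][100:300,150:450],None,fx=2.5,fy=2.5)
cv2.imwrite("pics/top2.png",I[:,:,::-1])
E
```

```text
t: 19.2
ee_pos: [0.6147, 0.2133, 0.0999]
eef_rot: [0.315, -0.313, 0.634, -0.633]
force: [-0.8, 7.0, 4.1]
opening: 0.24
lever 0.8164393045179859 r 0.1308122816835432 Ftan(cw) -4.810321897034381 Frad 5.194509306935469 op 0.24046597119190483
0.5 [0.039, 0.0, -0.202]
0.55 [0.029, 0.001, -0.171]
0.6 [0.021, 0.001, -0.139]
0.65 [0.014, 0.001, -0.108]
0.7 [0.009, 0.001, -0.075]
0.74 [0.007, 0.001, -0.05]
0.78 [0.005, 0.001, -0.024]
0.83 [0.004, 0.001, 0.009]
pos [0.6147 0.2133 0.0999] jaw heading -37.31 joints [0.18 0.36 1.73 0.   1.04 0.83]
slide [0.004, -0.0, 0.009] turn [0.0, 0.004, -0.004] F [-0.8  7.   4.1] op 0.24 t 19.2
```

View pics/top2.png

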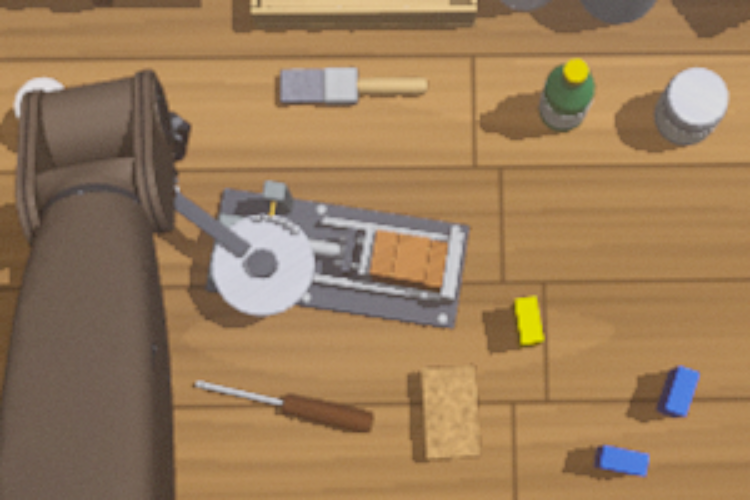

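The top view shows three blocks squeezed between jaw and stop with no gaps (crop 370–447, 230–288), and the bystanders look undisturbed. The lever bar lies at about 52° world, so the lever is at about 0.82–0.83 rad, which agrees with the arm reading of 0.816. The push back on the fingers is about 5 N tangential. Handing in.

```bash
python3 -m handwheel '{"slide":[[0,0,0.005],[0,0,0.005],[0,0,0.005],[0,0,0.005]],"turn":[[0,0,0],[0,0,0],[0,0,0],[0,0,0]],"fingers":[0.1,0.1,0.1,0.1]}'
python3 -c "
from h import *
lev()
from bench import robot
print(robot.observe()['qvel'].round(3));robot.sign_off()" | sed -n '1p;10,13p'
```

```text
t: 19.75
ee_pos: [0.6151, 0.2131, 0.0999]
eef_rot: [0.314, -0.313, 0.635, -0.633]
force: [-1.7, 6.9, 5.0]
opening: 0.245
lever 0.819500982155671 r 0.13081369656991673 Ftan(cw) -5.445745771563677 Frad 4.495128000689816 op 0.24491572893086053
pos [0.6151 0.2131 0.0999] jaw heading -37.34 joints [0.18 0.36 1.73 0.   1.04 0.83]
slide [0.004, -0.001, 0.007] turn [0.002, 0.004, -0.004] F [-1.7  6.9  5. ] op 0.245 t 19.75
[ 0.001 -0.001  0.001  0.    -0.002  0.001]
the job is handed in; nothing more can be done
```

I stood the thick and then the thin block in the tray in front of the first block. I then gripped the lever knob, swung it clockwise past the fourth click, and handed in at about 19.8 s still holding it.

- **Lever:** it stands at about 0.82 rad by the arm pose, and the bar direction in the top view gives about 0.83. It pushes back on the fingers with about 5 N, and the arm is at rest.
- **Stack:** before the swing, the wrist view showed the three blocks upright and square. After it, the top view shows them closed up between jaw and stop with no gaps.
- **Bench:** by eye, the bystanders visible in the last view look undisturbed. The amber jar was mostly hidden by the arm, and the tin and offcut were at or outside the edge of the crop.

- **Not measured:** the jaw force was not measured. I only estimated it at about 19 N from the push at the knob.
- **Disagreements:** the top camera read about 2–3 mm off from the robot and wrist camera, so I used the robot's frame. A steady 4–5 N outward push at the knob suggests my pivot estimate is a millimetre or so off.

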